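Put a pile of vacuum blank flanges away by size

TASK

The four steel blank flanges have been left in one pile: take the pile apart from the top, one blank at a time, and lay each one flat in the grey dish of its own size, the smallest blank in the smallest dish and so on up to the largest in the largest. Do not shove or topple the rest of the pile while you work, leave every blank already put away lying in its dish, and leave the amber bottle and the white jar where they stand.

Things in the scene. Friction and masses are not known exactly. Their poses are not given: they have to be found in the camera images.
- blank_small: the smallest of four plain steel blank flanges: solid disc, 26 mm in diameter, 16 mm thick, about 0.07 kg; the lower 13.5 mm of its edge is a straight cylinder, the rest tapered. Origin: centre of its underside, z up along its axis. Starts piled flat on the next larger blank (its underside 48 mm above the table). Pile up to 3 mm off-centre per layer.
- blank_medium: the second smallest of four plain steel blank flanges: solid disc, 40 mm in diameter, 16 mm thick, about 0.16 kg; the lower 13.5 mm of its edge is a straight cylinder, the rest tapered. Origin: centre of its underside, z up along its axis. Starts piled flat on the next larger blank (its underside 32 mm above the table). Pile up to 3 mm off-centre per layer.
- blank_large: the second largest of four plain steel blank flanges: solid disc, 54 mm in diameter, 16 mm thick, about 0.3 kg; the lower 13.5 mm of its edge is a straight cylinder, the rest tapered. Origin: centre of its underside, z up along its axis. Starts piled flat on the next larger blank (its underside 16 mm above the table). Pile up to 3 mm off-centre per layer.
- blank_xlarge: the largest of four plain steel blank flanges: solid disc, 68 mm in diameter, 16 mm thick, about 0.5 kg; the lower 13.5 mm of its edge is a straight cylinder, the rest tapered. Origin: centre of its underside, z up along its axis. It lies at the bottom of the pile, on the worktable. Pile up to 3 mm off-centre per layer.
- dish_small: the smallest of four shallow round grey plastic storage dishes, fixed on the worktable, for the 26 mm blank: inside 42 mm and outside 50 mm in diameter, flat floor 4 mm and rim 7 mm above the table (so a blank stands well proud of the rim). Origin: centre of its underside, z up.
- dish_medium: the second smallest of four shallow round grey plastic storage dishes, fixed on the worktable, for the 40 mm blank: inside 56 mm and outside 64 mm in diameter, flat floor 4 mm and rim 7 mm above the table (so a blank stands well proud of the rim). Origin: centre of its underside, z up.
- dish_large: the second largest of four shallow round grey plastic storage dishes, fixed on the worktable, for the 54 mm blank: inside 70 mm and outside 78 mm in diameter, flat floor 4 mm and rim 7 mm above the table (so a blank stands well proud of the rim). Origin: centre of its underside, z up.
- dish_xlarge: the largest of four shallow round grey plastic storage dishes, fixed on the worktable, for the 68 mm blank: inside 84 mm and outside 92 mm in diameter, flat floor 4 mm and rim 7 mm above the table (so a blank stands well proud of the rim). Origin: centre of its underside, z up.
- amber_bottle: amber glass bottle with black cap, 46 mm in diameter, 93 mm tall, standing loose beside the work; to be left alone. Origin: centre of its underside.
- grease_jar: white jar with white lid, 48 mm in diameter, 51 mm tall, standing loose beside the work; to be left alone. Origin: centre of its underside.

How it is judged (in metres and radians):
On the way, in this order (a step that is already met when the one before it is completed fails the run):
1. the smallest blank lies flat in its own dish, let go (horizontal distance between blank_small and dish_small below 0.011 m and z of blank_small in the frame of dish_small between 0.0015 and 0.0065 m and angle between blank_small's own z axis and vertical below 0.07 rad and contact force between the fingers and blank_small below 0.05 N and linear speed of blank_small below 0.02 m/s), for 0.2 s.
2. the second smallest blank lies flat in its own dish, let go, and those before it still lie in theirs (horizontal distance between blank_small and dish_small below 0.011 m and z of blank_small in the frame of dish_small between 0.0015 and 0.0065 m and angle between each of blank_small, blank_medium's own z axis and vertical below 0.07 rad and horizontal distance between blank_medium and dish_medium below 0.011 m and z of blank_medium in the frame of dish_medium between 0.0015 and 0.0065 m and contact force between the fingers and blank_medium below 0.05 N and linear speed of blank_medium below 0.02 m/s), for 0.2 s.
3. the second largest blank lies flat in its own dish, let go, and those before it still lie in theirs (horizontal distance between blank_small and dish_small below 0.011 m and z of blank_small in the frame of dish_small between 0.0015 and 0.0065 m and angle between each of blank_small, blank_medium, blank_large's own z axis and vertical below 0.07 rad and horizontal distance between blank_medium and dish_medium below 0.011 m and z of blank_medium in the frame of dish_medium between 0.0015 and 0.0065 m and horizontal distance between blank_large and dish_large below 0.011 m and z of blank_large in the frame of dish_large between 0.0015 and 0.0065 m and contact force between the fingers and blank_large below 0.05 N and linear speed of blank_large below 0.02 m/s), for 0.2 s.
4. the largest blank lies flat in its own dish, let go, and those before it still lie in theirs (horizontal distance between blank_small and dish_small below 0.011 m and z of blank_small in the frame of dish_small between 0.0015 and 0.0065 m and angle between each of blank_small, blank_medium, blank_large, blank_xlarge's own z axis and vertical below 0.07 rad and horizontal distance between blank_medium and dish_medium below 0.011 m and z of blank_medium in the frame of dish_medium between 0.0015 and 0.0065 m and horizontal distance between blank_large and dish_large below 0.011 m and z of blank_large in the frame of dish_large between 0.0015 and 0.0065 m and horizontal distance between blank_xlarge and dish_xlarge below 0.011 m and z of blank_xlarge in the frame of dish_xlarge between 0.0015 and 0.0065 m and contact force between the fingers and blank_xlarge below 0.05 N and linear speed of blank_xlarge below 0.02 m/s), for 0.2 s.
At the end, for the whole second after the job is handed in: Each of the four blanks lies flat (tilt under 0.07 rad) on the floor of the dish of its own size, inside the rim (centres within 11 mm, underside 1.5 to 6.5 mm above the dish's underside), released and at rest (all of step 4 and contact force between the fingers and blank_small below 0.05 N and linear speed of each of blank_small, blank_medium, blank_large below 0.02 m/s and contact force between the fingers and blank_medium below 0.05 N and contact force between the fingers and blank_large below 0.05 N); the robot touches nothing.
It fails at once if the second smallest blank is shoved or carried off while the smallest one is not yet in its dish (distance of blank_medium from where it was at the start of the episode above 0.03 m and not (horizontal distance between blank_small and dish_small below 0.011 m and z of blank_small in the frame of dish_small between 0.0015 and 0.0065 m and angle between blank_small's own z axis and vertical below 0.07 rad)).
It fails at once if the second largest blank is shoved or carried off while the second smallest one is not yet in its dish (distance of blank_large from where it was at the start of the episode above 0.03 m and not (horizontal distance between blank_medium and dish_medium below 0.011 m and z of blank_medium in the frame of dish_medium between 0.0015 and 0.0065 m and angle between blank_medium's own z axis and vertical below 0.07 rad)).
It fails at once if the largest blank is shoved or carried off while the second largest one is not yet in its dish (distance of blank_xlarge from where it was at the start of the episode above 0.03 m and not (horizontal distance between blank_large and dish_large below 0.011 m and z of blank_large in the frame of dish_large between 0.0015 and 0.0065 m and angle between blank_large's own z axis and vertical below 0.07 rad)).
It fails at once if the amber bottle is disturbed (distance of amber_bottle from where it was at the start of the episode above 0.02 m or angle between amber_bottle's own z axis and vertical above 0.3 rad).
It fails at once if the grease jar is disturbed (distance of grease_jar from where it was at the start of the episode above 0.02 m or angle between grease_jar's own z axis and vertical above 0.3 rad).
It also fails if it takes over 102 s, if anything falls off the work surface, if the arm or the gripper's body presses on something with over 40 N, if the wrist force passes 120 N, or if a joint passes its speed limit or range.

ROBOT

A 6-joint arm with a two-finger parallel gripper is mounted at the origin on a cart in front of the work surface, level with it; the furniture and walls round the work are solid. World frame = base frame: x ahead of the robot, y to its left, z up, the work surface at z = 0. Lengths are in mm, angles in rad, forces in N, time in s.
With the tool pointing down it reaches from about 350 to 975 mm from the base axis. Payload 7.1 kg.
Tool frame: the origin (TCP) lies midway between the tips of the shut fingers; the grasp point (between the pads) lies ctrl.grip_point_offset behind it (ctrl.grip_point_offset is the distance from the TCP to the grasp point, in mm); z points along the fingers, y is the line along which they close (so a half turn about z gives the same grasp; the last joint's range is limited). The gripper opens to 88 mm and grips with 3 to 60 N. Pads are 20 mm wide; open, the fingers measure 115 mm over their backs; the gripper's body (75 mm by 178 mm) begins 61 mm behind the grasp point.
Start: joints at [-1.225, 0.423, 1.63, -0, 1.089, -0.019], TCP at [222.993, -583.848, 222.675] pointing down, gripper open.
Joint ranges: [-3, 3], [-0.9, 2.11], [0.09, 2.58], [-1.31, 4.45], [0.11, 2.69], [-2.54, 2.54]. Speed limits (rad/s): [2.39, 2.39, 3.01, 3.14, 3.14, 3.14].

INTERFACE

Orientations are given as a rotation vector (axis times angle).
In Python, from workcell import ctrl gives the robot as it stands.
- The arm moves only by the tool apply_moves, never from a script. Its argument "targets" is a list of rows, each an object of numbers: "tx", "ty", "tz": the shift along the world's x, y, z in m; "spin": the turn about the world's z in degrees. In form: [{"tx": .., "ty": .., "tz": .., "spin": ..}, ...]. A call has exactly 8 rows; each row is the pose to reach, as a shift and turn from the pose commanded when the call began; what a row does not reach only later rows make up. A row lasts 1/10 s, in which the tool goes at most 50 mm and 8.59 degrees, less where a joint would pass 70% of its speed; a pose out of reach is approached as far as the arm can. A call with a gripper value outside its range is refused whole. "gripper" is the closure, from -1 (fully open) to 1 (shut), set as the call begins (left out, the last holds). The fingers move at their own pace and stop on an object; the grip force is fixed at half the most. Time passes only in rows, so rows that repeat a pose let the fingers close, or fill a call up. It gives the time, the measured TCP pose, the force, the opening and the grip force at its end, in the units of the state.
- ctrl.get_obs(): the state, without advancing time (a new reading comes with each control period).
- ctrl.get_image(name): name is "side" or "top"; returns the picture (400x640x3 uint8, red, green, blue); there is no depth.
- ctrl.get_calibration(name): a dict with "fov_y" (degrees; the focal length in pixels is half the picture's height over the tangent of half this angle, whatever the lens; pixels are square), "cx", "cy" (the principal point, pixels), "rvec" (rotation vector, rad) and "tvec" (3), from world to camera coordinates, as OpenCV has them. Camera axes: x right, y down, z forward; pixel columns grow to the right and rows downward; lengths in mm; the calibration is good to about 2 mm. A picture is of the moment at which its call begins. get_calibration takes no time and is no camera call.
- ctrl.close_job(): hands the job in; it is judged then, once.
Trained networks look in the newest picture that a camera, given by its name, has taken for a name from the list of things; names that differ only in an ending like _2 or _b are one class to them, and where a whole thing is asked for, a point or a joint stands for the part that bears it (a point fixed in the world has none). Each returns a list of dicts, best first, with "score" (0 to 1); they miss things now and then, are a little off and sometimes report something else, mostly with a low value. They report only what shows in the picture. A call takes as long as a camera call.
- ctrl.outline_of(name, camera): "pixels" (400x640 bool, what is visible of it) and "box" ([left, top, right, bottom] in pixels, round what is visible of it).
- ctrl.pinpoint(name, camera): "uv" ([column, row] in pixels: a listed point, or the origin of a listed thing).
The state is a dict: "t": time; "qpos": joint angles; "qvel": joint speeds; "joint_torque": joint torques, N m; "ee_pos": TCP position; "orientation": TCP orientation; "ft_force": force on the tool from outside, world axes, zero at the start; "moment": the same for the moment, N m; "width": finger opening in mm; "grasp_force": force on a finger pad.
Only numpy, scipy, OpenCV 4.12 (cv2) and the standard library are available. Lean on these libraries where they do the work, as an engineer would, in place of code of your own. Each camera call takes 0.05 s, during which the arm holds its last target. There are 200 camera calls.

## Working session

There is one attempt and no reset: what is moved stays moved. The work goes in short steps, Python scripts to look and compute and a tool call to move; the robot and the scene stay as the last step left them, time stands still between calls to the robot, and variables do not carry over. Pictures are saved under pics/ and viewed, at most 14 in all, crops included, and the job is handed in when it is done.

Besides the shell and the picture viewer there is one more tool, called as a command line: name --argument value ..., lists and objects as JSON in quotes. apply_moves: Moves the arm, as the interface text tells. Its arguments: {"type":"object","properties":{"targets":{"type":"array"},"gripper":{"type":"number"}},"required":["targets"]}

```bash
mkdir -p pics
cat > h.py <<'E'
import numpy as np,cv2
from workcell import ctrl
def cal(n):
    c=ctrl.get_calibration(n);f=200/np.tan(np.radians(c['fov_y'])/2)
    R=cv2.Rodrigues(np.array(c['rvec'],float))[0];return f,c['cx'],c['cy'],R,np.array(c['tvec'],float)
def back(n,uv,z):
    f,cx,cy,R,t=cal(n);d=R.T@np.array([(uv[0]-cx)/f,(uv[1]-cy)/f,1]);o=-R.T@t
    return o+d*(z-o[2])/d[2]
def proj(n,p):
    f,cx,cy,R,t=cal(n);q=R@np.array(p,float)+t;return np.array([f*q[0]/q[2]+cx,f*q[1]/q[2]+cy])
def save(n,fn): cv2.imwrite('pics/'+fn,cv2.cvtColor(ctrl.get_image(n),cv2.COLOR_RGB2BGR))
E
python3 - <<'E'
from h import *
for n in('top','side'):
    save(n,n+'0.png');f,cx,cy,R,t=cal(n);print(n,f,cx,cy,(-R.T@t).round(),R[2].round(2), ctrl.get_calibration(n).keys())
    for k in ['blank_small','blank_medium','blank_large','blank_xlarge','dish_small','dish_medium','dish_large','dish_xlarge','amber_bottle','grease_jar']:
        z={'blank_small':48,'blank_medium':32,'blank_large':16}.get(k,0)
        p=ctrl.pinpoint(k,n);o=ctrl.outline_of(k,n)
        print(k,[(round(x['score'],2),np.round(x['uv']),back(n,x['uv'],z).round(1)[:2]) for x in p[:2]],[(round(x['score'],2),x['box']) for x in o[:2]])
s=ctrl.get_obs();print(s,ctrl.grip_point_offset)
E
```

```text
top 389.9787729935109 318.78307767889004 198.001162401592 [400. -22. 895.] [ 0.15  0.01 -0.99] dict_keys(['fov_y', 'cx', 'cy', 'rvec', 'tvec'])
blank_small [(0.58, array([332., 166.]), array([602.8, -38. ])), (0.17, array([273., 237.]), array([442.1,  85. ]))] [(0.58, [330.9, 160.6, 339.0, 171.7])]
blank_medium [(0.45, array([333., 167.]), array([603.7, -41.5]))] [(0.5, [323.3, 157.6, 337.7, 178.8])]
blank_large [(0.71, array([332., 167.]), array([607.4, -38.6]))] [(0.65, [320.6, 158.8, 344.0, 181.4])]
blank_xlarge [(0.71, array([333., 173.]), array([597.8, -41.6]))] [(0.81, [316.8, 164.1, 346.5, 188.6])]
dish_small [(0.74, array([351., 234.]), array([454.4, -87.2]))] [(0.95, [340.6, 225.7, 366.3, 246.5])]
dish_medium [] [(0.9, [408.7, 226.2, 433.4, 255.9])]
dish_large [(0.95, array([271., 241.]), array([434.8,  95.5]))] [(0.6, [255.7, 223.2, 291.6, 256.7]), (0.41, [344.0, 225.0, 363.8, 244.4])]
dish_xlarge [(0.89, array([213., 229.]), array([458.8, 231.3]))] [(0.61, [193.8, 212.6, 232.5, 250.6])]
amber_bottle [] [(0.92, [252.8, 140.0, 274.7, 169.1])]
grease_jar [(0.73, array([390., 
[... 1370 characters left out ...]
os': array([-1.22499393e+00,  4.23094386e-01,  1.62988787e+00,  1.53120202e-05,
        1.08857461e+00, -1.90061292e-02]), 'qvel': array([ 1.78073317e-03, -8.80155091e-04,  9.87855972e-06, -1.51780123e-04,
        1.16563493e-03,  9.79985948e-05]), 'joint_torque': array([ 5.25775231e-04, -5.44569755e+01, -2.74040133e+01,  6.44937507e-02,
        1.68822601e-02, -1.38604366e-05]), 'ee_pos': array([ 223.00574103, -583.86033032,  222.68334291]), 'orientation': array([3.08944441e+00, 5.69850574e-01, 3.01694215e-05]), 'ft_force': array([ 0.58618336,  0.24285492, -0.45852606]), 'moment': array([0.00058103, 0.03875761, 0.00517401]), 'grasp_force': 0.0, 'width': 87.73721124482009} 18.700000000000003
```

View pics/top0.png

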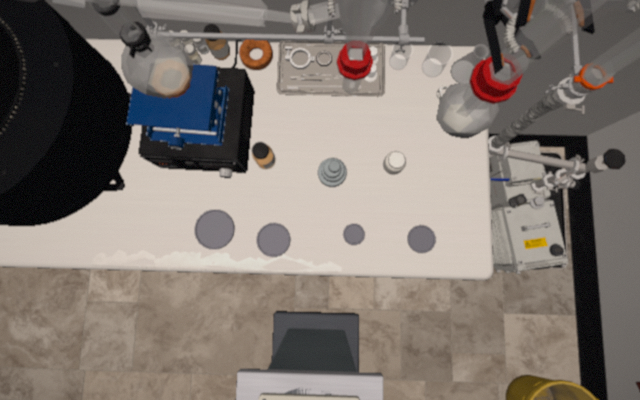

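View pics/side0.png

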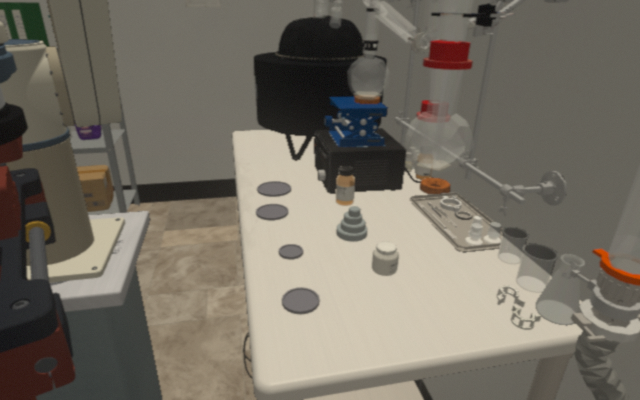

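Top: pile at (332,172), dishes at (214,229), (274,240), (354,234) and (421,238), bottle (263,154), jar (396,161). Side: pile at (351,222), dishes at (274,188), (272,211), (290,251) and (300,300). Next I refine these by segmentation.

Run:
```python
from h import *
D={'xlarge':((214,229),(274,188)),'large':((274,240),(272,211)),'small':((354,234),(290,251)),'medium':((421,238),(300,300))}
for i,n in enumerate(('top','side')):
    im=cv2.imread(f'pics/{n}0.png');g=cv2.cvtColor(im,cv2.COLOR_BGR2GRAY)
    for k,v in D.items():
        u,w=v[i];r=28;c=g[w-r:w+r,u-r:u+r].astype(float)
        m=(c<150).astype(np.uint8);l=cv2.connectedComponentsWithStats(m);j=l[1][r,r];a=l[2][j]
        mask=cv2.dilate((l[1]==j).astype(np.uint8),np.ones((5,5)))
        wt=np.clip((200-c)/(200-95),0,1)*mask
        yy,xx=np.mgrid[w-r:w+r,u-r:u+r];uv=((wt*xx).sum()/wt.sum(),(wt*yy).sum()/wt.sum())
        print(n,k,a,np.round(uv,1),back(n,uv,6).round(1)[:2])
a=cv2.imread('pics/top0.png')[145:205,300:365];b=cv2.imread('pics/side0.png')[195:255,320:385]
cv2.imwrite('pics/c.png',np.hstack([cv2.resize(x,None,fx=6,fy=6,interpolation=cv2.INTER_CUBIC) for x in(a,b)]))
for p in((600,-40,64),(600,-40,0)): print(proj('top',p),proj('side',p))
```

```text
top xlarge [   9    9   40   39 1246] [214.2 229. ] [458.9 226.5]
top large [ 11  11  34  34 895] [273.1 239.4] [438.4  90.7]
top small [ 17  18  22  21 359] [353.5 234. ] [455.4 -91.6]
top medium [ 15  15  28  28 620] [421.1 238.7] [ 448.5 -244.5]
side xlarge [ 11  21  34  16 437] [273.7 188.7] [455.3 217.2]
side large [ 12  21  32  17 441] [271.6 211.8] [435.   82.8]
side small [ 17  21  24  16 311] [290.5 251.5] [452.6 -97.6]
side medium [ 10  16  38  27 810] [300.2 300.7] [ 445.8 -250.2]
[332.77713864 165.37590814] [355.03216838 206.9423503 ]
[332.05650592 171.75874393] [353.43658409 233.25704737]
```

View pics/c.png

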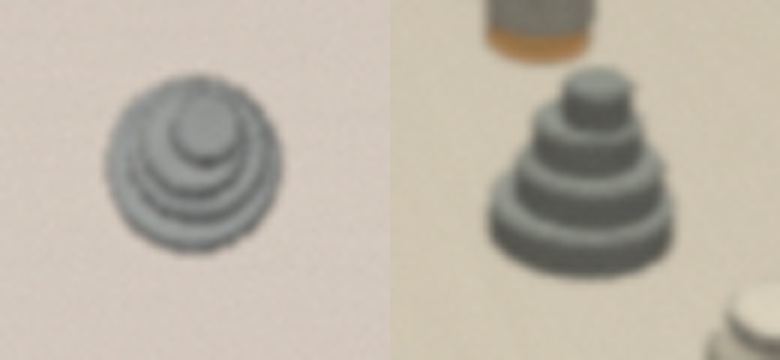

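apply_moves --targets '[{"tx":0.01,"ty":0.015,"tz":0,"spin":4},{"tx":0.03,"ty":0.045,"tz":0,"spin":12},{"tx":0.055,"ty":0.08,"tz":0,"spin":20},{"tx":0.08,"ty":0.115,"tz":0,"spin":28},{"tx":0.105,"ty":0.15,"tz":0,"spin":36},{"tx":0.13,"ty":0.185,"tz":0,"spin":44},{"tx":0.155,"ty":0.22,"tz":0,"spin":52},{"tx":0.18,"ty":0.255,"tz":0,"spin":60}]' --gripper -1

```text
t: 2.9
ee_pos: [403.8, -327.4, 222.9]
orientation: [2.385, 2.045, 0.0]
ft_force: [-0.0, -0.5, 0.4]
width: 87.7
grasp_force: 0.0
```

apply_moves --targets '[{"tx":0.025,"ty":0.035,"tz":0,"spin":5},{"tx":0.05,"ty":0.075,"tz":0,"spin":9.1},{"tx":0.08,"ty":0.115,"tz":-0.01,"spin":9.1},{"tx":0.11,"ty":0.16,"tz":-0.02,"spin":9.1},{"tx":0.14,"ty":0.2,"tz":-0.04,"spin":9.1},{"tx":0.17,"ty":0.245,"tz":-0.06,"spin":9.1},{"tx":0.19,"ty":0.275,"tz":-0.075,"spin":9.1},{"tx":0.197,"ty":0.287,"tz":-0.083,"spin":9.1}]'

```text
t: 3.7
ee_pos: [601.4, -38.6, 138.3]
orientation: [-2.218, -2.224, -0.0]
ft_force: [-0.3, -0.0, 0.8]
width: 88.1
grasp_force: 0.0
```

Run:
```python
from h import *
s=ctrl.get_obs();print(s['t'],s['ee_pos'],s['orientation'],s['qpos'])
for n,z in(('top',48),('side',48)):
    save(n,n+'1.png');print(proj(n,s['ee_pos']))
for n,uv in(('top',(333.9,165.4)),('side',(354.2,208.6))): print(back(n,uv,64))
a=cv2.imread('pics/top1.png')[120:210,270:390];b=cv2.imread('pics/side1.png')[160:250,300:420]
cv2.imwrite('pics/c1.png',np.vstack([cv2.resize(x,None,fx=3.3,fy=3.3,interpolation=cv2.INTER_CUBIC) for x in(a,b)]))
```

```text
3.7 [601.43313119 -38.58159309 138.34116441] [-2.21828680e+00 -2.22400744e+00 -4.08151766e-04] [-8.40475074e-02  4.96348638e-01  1.73755012e+00  5.90279080e-04
  9.07842908e-01 -8.69863636e-02]
[333.06439687 155.94367688]
[357.48402826 173.95906837]
[600.0031848  -42.45046199  64.        ]
[595.99337445 -47.30431109  64.        ]
```

View pics/c1.png

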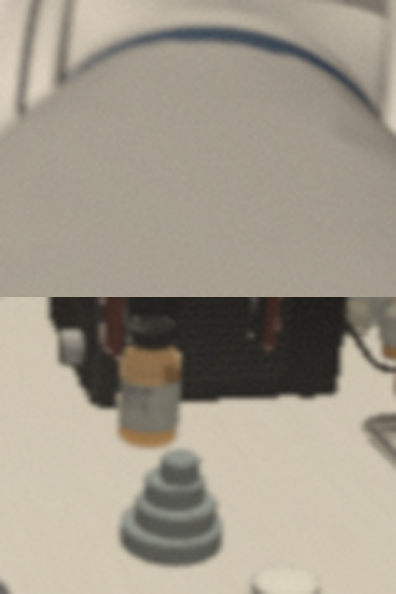

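Side crop: the fingertips straddle the pile, at about (335,177) and (382,175), so their midpoint is within 2 px of the projection. The small blank is at (354,208). Descending.

apply_moves --targets '[{"tx":-0.002,"ty":0,"tz":-0.01,"spin":0},{"tx":-0.002,"ty":0,"tz":-0.03,"spin":0},{"tx":-0.002,"ty":0,"tz":-0.05,"spin":0},{"tx":-0.002,"ty":0,"tz":-0.068,"spin":0},{"tx":-0.002,"ty":0,"tz":-0.08,"spin":0},{"tx":-0.002,"ty":0,"tz":-0.086,"spin":0},{"tx":-0.002,"ty":0,"tz":-0.0865,"spin":0},{"tx":-0.002,"ty":0,"tz":-0.0865,"spin":0}]'

```text
t: 4.6
ee_pos: [598.3, -42.2, 53.7]
orientation: [2.221, 2.221, 0.001]
ft_force: [-0.1, 0.1, 0.3]
width: 88.0
grasp_force: 0.0
```

Run:
```python
from h import *
s=ctrl.get_obs();print(s['t'],s['ee_pos'])
n='side';save(n,n+'2.png');print(proj(n,s['ee_pos']))
b=cv2.imread('pics/side2.png')[180:250,300:410]
cv2.imwrite('pics/c2.png',cv2.resize(b,None,fx=5,fy=5,interpolation=cv2.INTER_CUBIC))
```

```text
4.6 [598.31665682 -42.22508346  53.72601226]
[354.3085485  211.80368537]
```

View pics/c2.png

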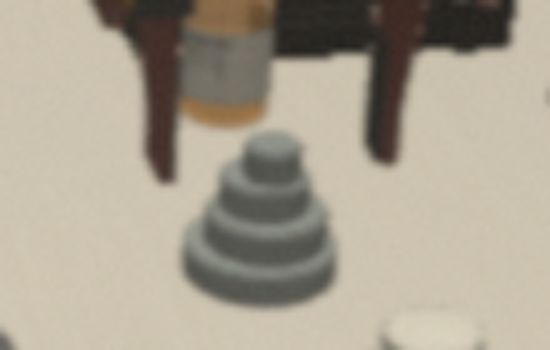

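Side crop: the tip midpoint is at about (271,172) and the small blank's axis at about (272,167), so it is centred in x and up to a few mm further in y. I nudge y by +2 mm and close.

apply_moves --targets '[{"tx":0,"ty":0.002,"tz":0,"spin":0},{"tx":0,"ty":0.002,"tz":0,"spin":0},{"tx":0,"ty":0.002,"tz":0,"spin":0},{"tx":0,"ty":0.002,"tz":0,"spin":0},{"tx":0,"ty":0.002,"tz":0,"spin":0},{"tx":0,"ty":0.002,"tz":0,"spin":0},{"tx":0,"ty":0.002,"tz":0,"spin":0},{"tx":0,"ty":0.002,"tz":0,"spin":0}]' --gripper 1

```text
t: 5.45
ee_pos: [598.0, -39.9, 53.1]
orientation: [-2.221, -2.221, 0.0]
ft_force: [0.9, 0.4, -0.1]
width: 27.2
grasp_force: 0.1
```

apply_moves --targets '[{"tx":0,"ty":0,"tz":0,"spin":0},{"tx":0,"ty":0,"tz":0,"spin":0},{"tx":0,"ty":0,"tz":0,"spin":0},{"tx":0,"ty":0,"tz":0.003,"spin":0},{"tx":0,"ty":0,"tz":0.01,"spin":0},{"tx":0,"ty":0,"tz":0.025,"spin":0},{"tx":0,"ty":0,"tz":0.045,"spin":0},{"tx":0,"ty":0,"tz":0.06,"spin":0}]'

```text
t: 6.25
ee_pos: [598.7, -39.9, 115.4]
orientation: [2.22, 2.22, 0.002]
ft_force: [-0.2, -0.1, -0.4]
width: 24.7
grasp_force: 30.0
```

Run:
```python
from h import *
s=ctrl.get_obs();print(s['t'],s['ee_pos'],s['width'],s['grasp_force'])
n='side';save(n,n+'3.png');print(proj(n,s['ee_pos']))
b=cv2.imread('pics/side3.png')[150:250,300:410]
cv2.imwrite('pics/c3.png',cv2.resize(b,None,fx=5,fy=5,interpolation=cv2.INTER_CUBIC))
```

```text
6.25 [598.65027773 -39.91604802 115.40216092] 24.747012102542666 29.999839975498617
[355.7479053  184.62624157]
```

View pics/c3.png

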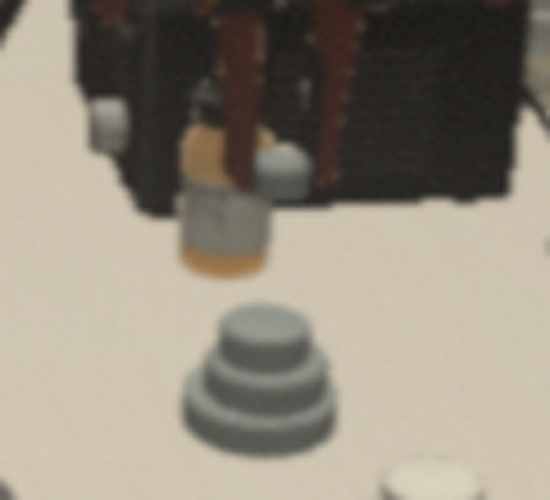

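Side crop: the blank is held between the tips at about (284,170), with the remaining pile undisturbed below at (262,380). It agrees with a centred grasp. Carrying it to dish_small at (454,-92.5).

apply_moves --targets '[{"tx":-0.01,"ty":-0.004,"tz":0,"spin":0},{"tx":-0.035,"ty":-0.013,"tz":0,"spin":0},{"tx":-0.065,"ty":-0.024,"tz":0,"spin":0},{"tx":-0.095,"ty":-0.035,"tz":0,"spin":0},{"tx":-0.12,"ty":-0.045,"tz":-0.01,"spin":0},{"tx":-0.138,"ty":-0.051,"tz":-0.03,"spin":0},{"tx":-0.144,"ty":-0.053,"tz":-0.055,"spin":0},{"tx":-0.144,"ty":-0.053,"tz":-0.07,"spin":0}]'

```text
t: 7.1
ee_pos: [450.6, -92.9, 41.6]
orientation: [-2.22, -2.218, 0.003]
ft_force: [0.9, 0.6, -0.8]
width: 24.7
grasp_force: 30.0
```

apply_moves --targets '[{"tx":0,"ty":0,"tz":-0.005,"spin":0},{"tx":0,"ty":0,"tz":-0.01,"spin":0},{"tx":0,"ty":0,"tz":-0.013,"spin":0},{"tx":0,"ty":0,"tz":-0.015,"spin":0},{"tx":0,"ty":0,"tz":-0.015,"spin":0},{"tx":0,"ty":0,"tz":-0.015,"spin":0},{"tx":0,"ty":0,"tz":-0.015,"spin":0},{"tx":0,"ty":0,"tz":-0.015,"spin":0}]'

```text
t: 7.9
ee_pos: [454.2, -92.9, 28.4]
orientation: [2.221, 2.221, 0.0]
ft_force: [-0.3, 0.4, 0.0]
width: 24.7
grasp_force: 30.0
```

Run:
```python
from h import *
s=ctrl.get_obs();print(s['t'],s['ee_pos'],s['width'],s['grasp_force'])
n='side';save(n,n+'4.png');print(proj(n,s['ee_pos']),(proj(n,s['ee_pos'])-[240,200])*5)
b=cv2.imread('pics/side4.png')[200:290,240:370]
cv2.imwrite('pics/c4.png',cv2.resize(b,None,fx=5,fy=5,interpolation=cv2.INTER_CUBIC))
```

```text
7.9 [454.18624307 -92.86408981  28.41708291] 24.73917834859386 29.99984054127708
[290.75297999 240.50799703] [253.76489996 202.53998517]
```

View pics/c4.png

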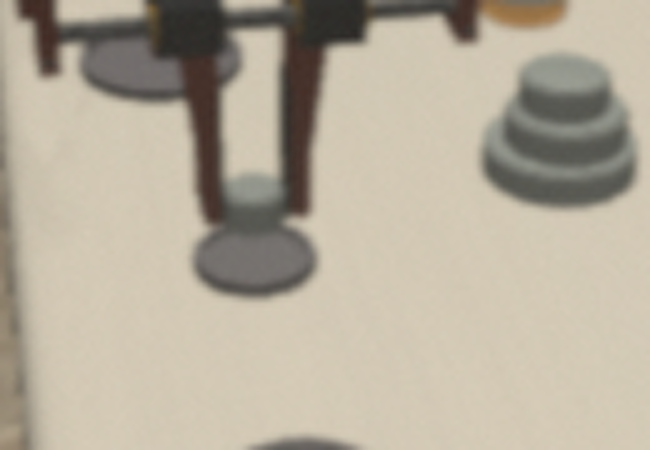

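Side crop: dish centre is at about (255,259). The blank is centred over it in x and roughly 5 mm too far in y, so I shift y by −3 mm (a compromise with the top view), lower and release.

apply_moves --targets '[{"tx":0,"ty":-0.003,"tz":-0.003,"spin":0},{"tx":0,"ty":-0.003,"tz":-0.008,"spin":0},{"tx":0,"ty":-0.003,"tz":-0.012,"spin":0},{"tx":0,"ty":-0.003,"tz":-0.015,"spin":0},{"tx":0,"ty":-0.003,"tz":-0.017,"spin":0},{"tx":0,"ty":-0.003,"tz":-0.018,"spin":0},{"tx":0,"ty":-0.003,"tz":-0.018,"spin":0},{"tx":0,"ty":-0.003,"tz":-0.018,"spin":0}]'

```text
t: 8.75
ee_pos: [454.0, -95.8, 10.2]
orientation: [2.221, 2.221, 0.0]
ft_force: [0.8, 0.0, -0.9]
width: 24.8
grasp_force: 30.0
```

apply_moves --targets '[{"tx":0,"ty":0,"tz":0,"spin":0},{"tx":0,"ty":0,"tz":0,"spin":0},{"tx":0,"ty":0,"tz":0,"spin":0},{"tx":0,"ty":0,"tz":0,"spin":0},{"tx":0,"ty":0,"tz":0,"spin":0},{"tx":0,"ty":0,"tz":0,"spin":0},{"tx":0,"ty":0,"tz":0,"spin":0},{"tx":0,"ty":0,"tz":0,"spin":0}]' --gripper -1

```text
t: 9.55
ee_pos: [454.0, -95.9, 10.2]
orientation: [2.221, 2.221, 0.0]
ft_force: [0.2, -0.3, 0.2]
width: 85.0
grasp_force: 0.0
```

apply_moves --targets '[{"tx":0,"ty":0,"tz":0.005,"spin":0},{"tx":0,"ty":0,"tz":0.02,"spin":0},{"tx":0,"ty":0,"tz":0.045,"spin":0},{"tx":0,"ty":0,"tz":0.07,"spin":0},{"tx":0.015,"ty":0.006,"tz":0.085,"spin":0},{"tx":0.04,"ty":0.015,"tz":0.085,"spin":0},{"tx":0.07,"ty":0.027,"tz":0.085,"spin":0},{"tx":0.09,"ty":0.034,"tz":0.085,"spin":0}]'

```text
t: 10.35
ee_pos: [546.0, -61.3, 96.1]
orientation: [2.22, 2.221, 0.002]
ft_force: [-0.1, -0.1, 0.0]
width: 88.2
grasp_force: 0.0
```

Run:
```python
from h import *
s=ctrl.get_obs();print(s['t'],s['ee_pos'],s['width'],s['grasp_force'])
n='side';save(n,n+'5.png')
for p in [(454,-95.5,20),(598,-40,48)]: print((proj(n,p)-[240,200])*5)
b=cv2.imread('pics/side5.png')[200:290,240:370]
cv2.imwrite('pics/c5.png',cv2.resize(b,None,fx=5,fy=5,interpolation=cv2.INTER_CUBIC))
```

```text
10.35 [546.02257841 -61.29139039  96.09311102] 88.18206141629243 0.0
[254.54448027 224.35693148]
[568.61825735  68.74077398]
```

View pics/c5.png

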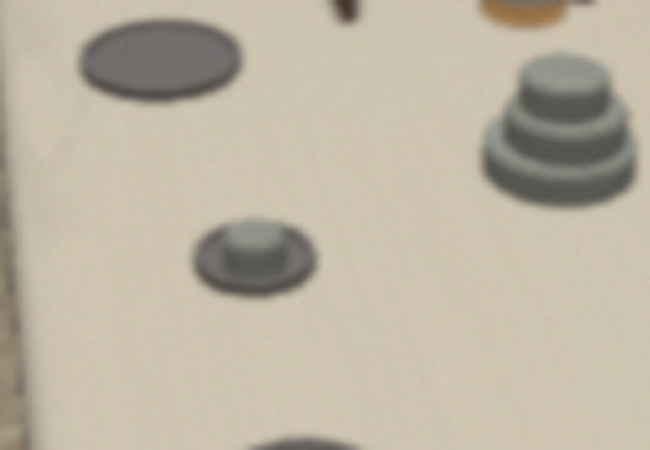

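Side crop: the small blank sits flat in its dish at (255,250), within about 3 mm of centre. The pile of three is intact at (563,130). On to the medium blank.

apply_moves --targets '[{"tx":0.025,"ty":0.012,"tz":0,"spin":0},{"tx":0.045,"ty":0.02,"tz":0,"spin":0},{"tx":0.053,"ty":0.023,"tz":-0.005,"spin":0},{"tx":0.053,"ty":0.023,"tz":-0.02,"spin":0},{"tx":0.053,"ty":0.023,"tz":-0.038,"spin":0},{"tx":0.053,"ty":0.023,"tz":-0.052,"spin":0},{"tx":0.053,"ty":0.023,"tz":-0.058,"spin":0},{"tx":0.053,"ty":0.023,"tz":-0.058,"spin":0}]'

```text
t: 11.2
ee_pos: [595.5, -39.1, 35.8]
orientation: [-2.22, -2.22, 0.003]
ft_force: [0.6, -0.2, 0.7]
width: 87.9
grasp_force: 0.0
```

apply_moves --targets '[{"tx":0,"ty":0,"tz":0,"spin":0},{"tx":0,"ty":0,"tz":0,"spin":0},{"tx":0,"ty":0,"tz":0,"spin":0},{"tx":0,"ty":0,"tz":0,"spin":0},{"tx":0,"ty":0,"tz":0,"spin":0},{"tx":0,"ty":0,"tz":0,"spin":0},{"tx":0,"ty":0,"tz":0,"spin":0},{"tx":0,"ty":0,"tz":0,"spin":0}]' --gripper 1

```text
t: 12.0
ee_pos: [597.1, -38.8, 37.3]
orientation: [2.221, 2.221, 0.0]
ft_force: [-0.4, 0.1, 1.6]
width: 38.7
grasp_force: 30.0
```

apply_moves --targets '[{"tx":0,"ty":0,"tz":0,"spin":0},{"tx":0,"ty":0,"tz":0,"spin":0},{"tx":0,"ty":0,"tz":0.003,"spin":0},{"tx":0,"ty":0,"tz":0.01,"spin":0},{"tx":0,"ty":0,"tz":0.025,"spin":0},{"tx":0,"ty":0,"tz":0.045,"spin":0},{"tx":0,"ty":0,"tz":0.063,"spin":0},{"tx":0,"ty":0,"tz":0.07,"spin":0}]'

```text
t: 12.8
ee_pos: [598.3, -38.9, 110.0]
orientation: [2.219, 2.22, 0.004]
ft_force: [0.0, -0.3, -1.0]
width: 38.6
grasp_force: 30.0
```

apply_moves --targets '[{"tx":-0.008,"ty":-0.012,"tz":0,"spin":0},{"tx":-0.026,"ty":-0.036,"tz":0,"spin":0},{"tx":-0.05,"ty":-0.069,"tz":0,"spin":0},{"tx":-0.075,"ty":-0.104,"tz":0,"spin":0},{"tx":-0.1,"ty":-0.139,"tz":0,"spin":0},{"tx":-0.125,"ty":-0.173,"tz":0,"spin":0},{"tx":-0.143,"ty":-0.198,"tz":-0.01,"spin":0},{"tx":-0.15,"ty":-0.208,"tz":-0.025,"spin":0}]'

```text
t: 13.6
ee_pos: [444.5, -249.2, 82.0]
orientation: [2.224, 2.219, -0.001]
ft_force: [0.3, 0.6, -1.0]
width: 38.9
grasp_force: 30.0
```

apply_moves --targets '[{"tx":0,"ty":0,"tz":-0.01,"spin":0},{"tx":0,"ty":0,"tz":-0.025,"spin":0},{"tx":0,"ty":0,"tz":-0.04,"spin":0},{"tx":0,"ty":0,"tz":-0.05,"spin":0},{"tx":0,"ty":0,"tz":-0.054,"spin":0},{"tx":0,"ty":0,"tz":-0.054,"spin":0},{"tx":0,"ty":0,"tz":-0.054,"spin":0},{"tx":0,"ty":0,"tz":-0.054,"spin":0}]'

```text
t: 14.4
ee_pos: [447.4, -247.0, 28.7]
orientation: [2.22, 2.221, 0.0]
ft_force: [-0.2, 0.8, -1.5]
width: 38.9
grasp_force: 30.0
```

Run:
```python
from h import *
s=ctrl.get_obs();print(s['t'],s['ee_pos'],s['width'],s['grasp_force'])
n='side';save(n,n+'6.png');e=s['ee_pos']
for z in(e[2]-5,4,7): print(z,(proj(n,[e[0],e[1],z])-[240,240])*5,(proj(n,[e[0],e[1]-20,z])-[240,240])*5)
b=cv2.imread('pics/side6.png')[240:340,240:370]
cv2.imwrite('pics/c6.png',cv2.resize(b,None,fx=5,fy=5,interpolation=cv2.INTER_CUBIC))
```

```text
14.4 [ 447.44647237 -246.9581164    28.71295663] 38.88286904964888 29.99972248915583
23.712956631259 [304.10579362 253.58966665] [314.83405121 291.81371514]
4 [304.16916322 301.64079699] [314.7656633  340.65091414]
7 [304.15961864 294.40344471] [314.77596091 333.29717809]
```

View pics/c6.png

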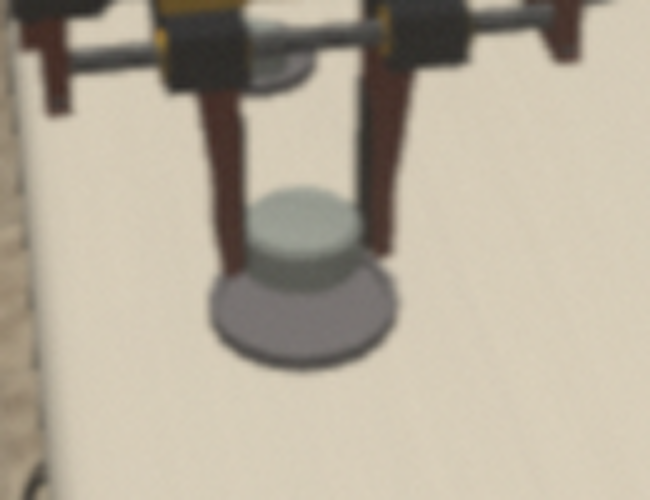

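Side crop: dish centre is at about (304,298) and the blank above it at (303,240), aligned with the predicted drop to about 2 mm. Lower and release.

apply_moves --targets '[{"tx":0,"ty":-0.001,"tz":-0.003,"spin":0},{"tx":0,"ty":-0.001,"tz":-0.008,"spin":0},{"tx":0,"ty":-0.001,"tz":-0.012,"spin":0},{"tx":0,"ty":-0.001,"tz":-0.015,"spin":0},{"tx":0,"ty":-0.001,"tz":-0.017,"spin":0},{"tx":0,"ty":-0.001,"tz":-0.018,"spin":0},{"tx":0,"ty":-0.001,"tz":-0.018,"spin":0},{"tx":0,"ty":-0.001,"tz":-0.018,"spin":0}]'

```text
t: 15.25
ee_pos: [447.0, -247.9, 10.2]
orientation: [2.221, 2.221, 0.0]
ft_force: [-0.1, -0.5, -1.2]
width: 38.9
grasp_force: 30.0
```

apply_moves --targets '[{"tx":0,"ty":0,"tz":0,"spin":0},{"tx":0,"ty":0,"tz":0,"spin":0},{"tx":0,"ty":0,"tz":0,"spin":0},{"tx":0,"ty":0,"tz":0,"spin":0},{"tx":0,"ty":0,"tz":0,"spin":0},{"tx":0,"ty":0,"tz":0,"spin":0},{"tx":0,"ty":0,"tz":0,"spin":0},{"tx":0,"ty":0,"tz":0,"spin":0}]' --gripper -1

```text
t: 16.05
ee_pos: [447.0, -247.9, 10.2]
orientation: [-2.221, -2.221, 0.0]
ft_force: [-0.1, -0.1, 0.2]
width: 87.5
grasp_force: 0.0
```

apply_moves --targets '[{"tx":0,"ty":0,"tz":0.005,"spin":0},{"tx":0,"ty":0,"tz":0.02,"spin":0},{"tx":0,"ty":0,"tz":0.045,"spin":0},{"tx":0,"ty":0,"tz":0.07,"spin":0},{"tx":0,"ty":-0.02,"tz":0.085,"spin":0},{"tx":0,"ty":-0.05,"tz":0.09,"spin":0},{"tx":0,"ty":-0.09,"tz":0.09,"spin":0},{"tx":0,"ty":-0.13,"tz":0.09,"spin":0}]'

```text
t: 16.85
ee_pos: [447.2, -379.1, 101.2]
orientation: [2.22, 2.222, 0.0]
ft_force: [0.2, -0.6, -0.4]
width: 87.8
grasp_force: 0.0
```

Run:
```python
from h import *
s=ctrl.get_obs();print(s['t'],s['ee_pos'],s['width'])
for n in('top','side'): save(n,n+'7.png')
a=cv2.imread('pics/top7.png')[145:265,190:450];b=cv2.imread('pics/side7.png')[170:330,240:400]
cv2.imwrite('pics/c7.png',np.vstack([cv2.resize(a,(780,360),interpolation=cv2.INTER_CUBIC),np.pad(cv2.resize(b,(240,240)),((0,0),(0,540),(0,0)))]))
for p in((597,-39,32),(597,-39,0)):print((proj('top',p)-[190,145])*3)
```

```text
16.85 [ 447.15017762 -379.09276453  101.15924415] 87.75087071305983
[425.80545031  74.90038247]
[424.81139553  84.0026221 ]
```

View pics/c7.png

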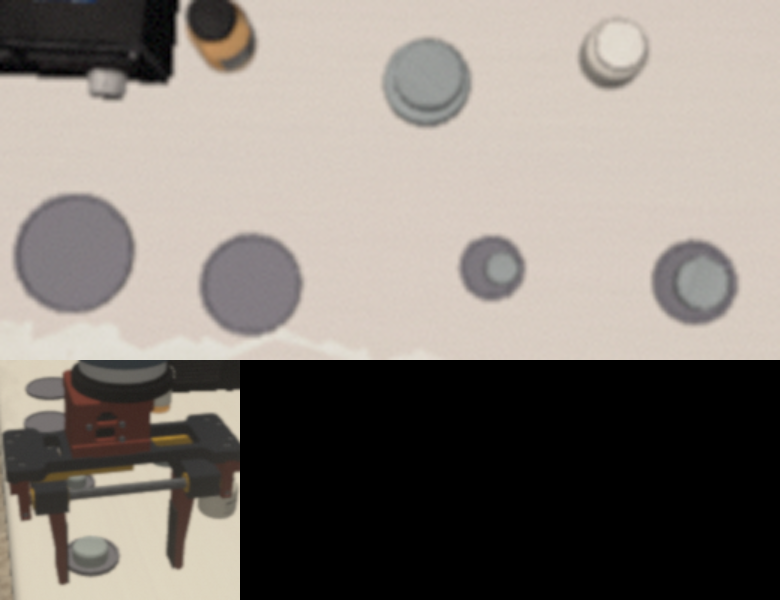

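Top crop: the small blank at (502,267) is in its dish at (492,268), about 6 mm off towards −y. The medium at (703,283) is in its dish at (695,282), about 3 mm off. Bottle and jar are unmoved, and the pile of two is at (428,80). The top camera's dish positions are the right ones, so I use those from here.

apply_moves --targets '[{"tx":0.008,"ty":0.018,"tz":0,"spin":0},{"tx":0.026,"ty":0.058,"tz":0,"spin":0},{"tx":0.046,"ty":0.102,"tz":0,"spin":0},{"tx":0.066,"ty":0.147,"tz":0,"spin":0},{"tx":0.086,"ty":0.192,"tz":0,"spin":0},{"tx":0.106,"ty":0.237,"tz":0,"spin":0},{"tx":0.126,"ty":0.282,"tz":0,"spin":0},{"tx":0.142,"ty":0.318,"tz":0,"spin":0}]'

```text
t: 17.75
ee_pos: [589.1, -56.5, 100.4]
orientation: [-2.22, -2.223, -0.0]
ft_force: [0.1, -0.6, -0.2]
width: 88.0
grasp_force: 0.0
```

apply_moves --targets '[{"tx":0.006,"ty":0.014,"tz":0,"spin":0},{"tx":0.008,"ty":0.0188,"tz":0,"spin":0},{"tx":0.008,"ty":0.0188,"tz":-0.015,"spin":0},{"tx":0.008,"ty":0.0188,"tz":-0.035,"spin":0},{"tx":0.008,"ty":0.0188,"tz":-0.055,"spin":0},{"tx":0.008,"ty":0.0188,"tz":-0.07,"spin":0},{"tx":0.008,"ty":0.0188,"tz":-0.077,"spin":0},{"tx":0.008,"ty":0.0188,"tz":-0.079,"spin":0}]'

```text
t: 18.55
ee_pos: [596.1, -41.9, 20.0]
orientation: [-2.222, -2.219, 0.002]
ft_force: [1.3, -0.8, 0.5]
width: 87.9
grasp_force: 0.0
```

apply_moves --targets '[{"tx":0,"ty":0,"tz":0,"spin":0},{"tx":0,"ty":0,"tz":0,"spin":0},{"tx":0,"ty":0,"tz":0,"spin":0},{"tx":0,"ty":0,"tz":0,"spin":0},{"tx":0,"ty":0,"tz":0,"spin":0},{"tx":0,"ty":0,"tz":0,"spin":0},{"tx":0,"ty":0,"tz":0,"spin":0},{"tx":0,"ty":0,"tz":0,"spin":0}]' --gripper 1

```text
t: 19.35
ee_pos: [597.6, -41.0, 21.7]
orientation: [2.221, 2.221, 0.001]
ft_force: [1.0, 0.6, 4.9]
width: 52.9
grasp_force: 30.0
```

apply_moves --targets '[{"tx":0,"ty":0,"tz":0,"spin":0},{"tx":0,"ty":0,"tz":0,"spin":0},{"tx":0,"ty":0,"tz":0.003,"spin":0},{"tx":0,"ty":0,"tz":0.01,"spin":0},{"tx":0,"ty":0,"tz":0.025,"spin":0},{"tx":0,"ty":0,"tz":0.045,"spin":0},{"tx":0,"ty":0,"tz":0.063,"spin":0},{"tx":0,"ty":0,"tz":0.07,"spin":0}]'

```text
t: 20.15
ee_pos: [598.1, -41.1, 93.7]
orientation: [2.22, 2.22, 0.003]
ft_force: [0.4, -0.6, -3.7]
width: 52.5
grasp_force: 30.0
```

apply_moves --targets '[{"tx":-0.01,"ty":0.009,"tz":0,"spin":0},{"tx":-0.034,"ty":0.028,"tz":0,"spin":0},{"tx":-0.06,"ty":0.05,"tz":0,"spin":0},{"tx":-0.09,"ty":0.075,"tz":0,"spin":0},{"tx":-0.12,"ty":0.1,"tz":0,"spin":0},{"tx":-0.145,"ty":0.12,"tz":-0.01,"spin":0},{"tx":-0.157,"ty":0.13,"tz":-0.03,"spin":0},{"tx":-0.1595,"ty":0.1325,"tz":-0.045,"spin":0}]'

```text
t: 20.95
ee_pos: [433.6, 92.5, 45.1]
orientation: [-2.218, -2.222, 0.004]
ft_force: [-0.0, -0.7, -2.9]
width: 52.7
grasp_force: 30.0
```

apply_moves --targets '[{"tx":0,"ty":0,"tz":-0.01,"spin":0},{"tx":0,"ty":0,"tz":-0.016,"spin":0},{"tx":0,"ty":0,"tz":-0.018,"spin":0},{"tx":0,"ty":0,"tz":-0.018,"spin":0},{"tx":0,"ty":0,"tz":-0.018,"spin":0},{"tx":0,"ty":0,"tz":-0.018,"spin":0},{"tx":0,"ty":0,"tz":-0.018,"spin":0},{"tx":0,"ty":0,"tz":-0.018,"spin":0}]'

```text
t: 21.75
ee_pos: [437.7, 91.4, 28.4]
orientation: [2.221, 2.221, 0.001]
ft_force: [0.6, 0.0, -2.7]
width: 52.7
grasp_force: 30.0
```

Run:
```python
from h import *
s=ctrl.get_obs();print(s['t'],s['ee_pos'],s['width'],s['grasp_force'])
n='side';save(n,n+'8.png');e=s['ee_pos']
for z in(e[2]-5,4,7): print(z,(proj(n,[e[0],e[1],z])-[230,160])*5,(proj(n,[e[0],e[1]-20,z])-[230,160])*5)
b=cv2.imread('pics/side8.png')[160:270,230:380]
cv2.imwrite('pics/c8.png',cv2.resize(b,None,fx=5,fy=5,interpolation=cv2.INTER_CUBIC))
```

```text
21.75 [437.70710691  91.43382219  28.43812376] 52.65792489330456 29.99858002876863
23.438123764361357 [210.59590274 217.6097843 ] [215.37351321 236.01603265]
4 [211.8387786  254.38617323] [216.59837764 273.30566274]
7 [211.6483155  248.75041705] [216.41069907 267.59199816]
```

View pics/c8.png

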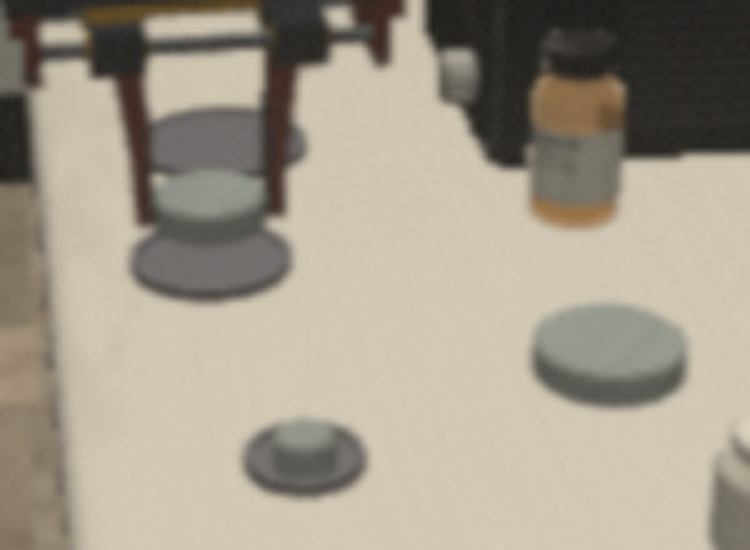

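Side crop: the large blank hangs at (210,205) over its dish, centre about (211,257), and the prediction agrees. Lower and release, then move straight to the pile.

apply_moves --targets '[{"tx":0,"ty":0,"tz":-0.003,"spin":0},{"tx":0,"ty":0,"tz":-0.008,"spin":0},{"tx":0,"ty":0,"tz":-0.012,"spin":0},{"tx":0,"ty":0,"tz":-0.015,"spin":0},{"tx":0,"ty":0,"tz":-0.017,"spin":0},{"tx":0,"ty":0,"tz":-0.018,"spin":0},{"tx":0,"ty":0,"tz":-0.018,"spin":0},{"tx":0,"ty":0,"tz":-0.018,"spin":0}]'

```text
t: 22.6
ee_pos: [437.6, 91.5, 10.2]
orientation: [2.221, 2.221, 0.0]
ft_force: [-0.0, 0.0, -2.3]
width: 52.5
grasp_force: 30.0
```

apply_moves --targets '[{"tx":0,"ty":0,"tz":0,"spin":0},{"tx":0,"ty":0,"tz":0,"spin":0},{"tx":0,"ty":0,"tz":0,"spin":0},{"tx":0,"ty":0,"tz":0,"spin":0},{"tx":0,"ty":0,"tz":0,"spin":0},{"tx":0,"ty":0,"tz":0,"spin":0},{"tx":0,"ty":0,"tz":0,"spin":0},{"tx":0,"ty":0,"tz":0,"spin":0}]' --gripper -1

```text
t: 23.4
ee_pos: [437.5, 91.5, 10.2]
orientation: [-2.221, -2.221, 0.0]
ft_force: [0.4, 0.1, -0.2]
width: 88.0
grasp_force: 0.0
```

apply_moves --targets '[{"tx":0,"ty":0,"tz":0.005,"spin":0},{"tx":0,"ty":0,"tz":0.02,"spin":0},{"tx":0,"ty":0,"tz":0.04,"spin":0},{"tx":0.01,"ty":-0.008,"tz":0.06,"spin":0},{"tx":0.035,"ty":-0.028,"tz":0.07,"spin":0},{"tx":0.065,"ty":-0.054,"tz":0.07,"spin":0},{"tx":0.095,"ty":-0.079,"tz":0.07,"spin":0},{"tx":0.125,"ty":-0.104,"tz":0.07,"spin":0}]'

```text
t: 24.2
ee_pos: [563.6, -13.6, 80.8]
orientation: [2.221, 2.221, 0.001]
ft_force: [-0.4, 0.2, 0.0]
width: 87.5
grasp_force: 0.0
```

apply_moves --targets '[{"tx":0.022,"ty":-0.018,"tz":0,"spin":0},{"tx":0.032,"ty":-0.026,"tz":0,"spin":0},{"tx":0.0335,"ty":-0.0275,"tz":-0.005,"spin":0},{"tx":0.0335,"ty":-0.0275,"tz":-0.015,"spin":0},{"tx":0.0335,"ty":-0.0275,"tz":-0.03,"spin":0},{"tx":0.0335,"ty":-0.0275,"tz":-0.045,"spin":0},{"tx":0.0335,"ty":-0.0275,"tz":-0.05,"spin":0},{"tx":0.0335,"ty":-0.0275,"tz":-0.05,"spin":0}]'

```text
t: 25.0
ee_pos: [594.7, -39.6, 28.6]
orientation: [-2.219, -2.22, 0.003]
ft_force: [-0.2, -0.1, 0.3]
width: 87.9
grasp_force: 0.0
```

Run:
```python
from h import *
s=ctrl.get_obs();print(s['t'],s['ee_pos'],s['width'],s['grasp_force'])
n='side';save(n,n+'9.png');e=s['ee_pos']
for z in(e[2],16): print(z,(proj(n,[e[0],e[1],z])-[240,180])*5)
b=cv2.imread('pics/side9.png')[180:260,240:400]
cv2.imwrite('pics/c9.png',cv2.resize(b,None,fx=5,fy=5,interpolation=cv2.INTER_CUBIC))
```

```text
25.0 [594.6558187  -39.55275386  28.58466202] 87.85594853293968 0.0
28.58466202149734 [558.46391786 209.0745502 ]
16 [556.98150247 234.71890974]
```

View pics/c9.png

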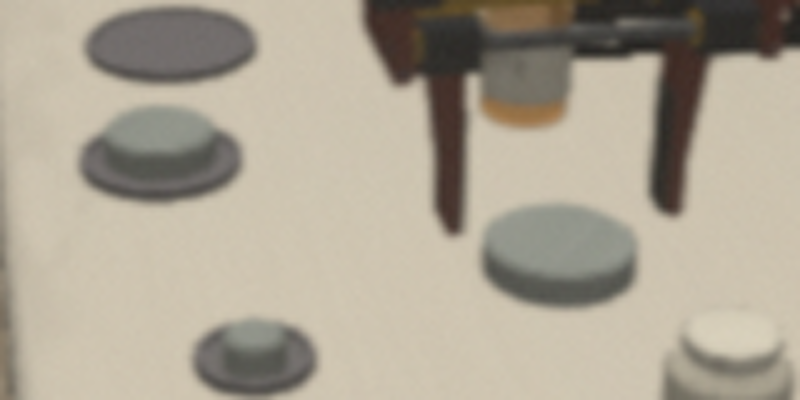

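Side crop: the large blank lies flat in its dish at (161,150). The fingers, with inner edges at 465 and 652, are centred over the largest blank, which spans 482 to 637. Descend and grip.

apply_moves --targets '[{"tx":0,"ty":0,"tz":-0.004,"spin":0},{"tx":0,"ty":0,"tz":-0.01,"spin":0},{"tx":0,"ty":0,"tz":-0.016,"spin":0},{"tx":0,"ty":0,"tz":-0.021,"spin":0},{"tx":0,"ty":0,"tz":-0.024,"spin":0},{"tx":0,"ty":0,"tz":-0.025,"spin":0},{"tx":0,"ty":0,"tz":-0.025,"spin":0},{"tx":0,"ty":0,"tz":-0.025,"spin":0}]'

```text
t: 25.85
ee_pos: [596.1, -40.1, 5.3]
orientation: [2.221, 2.221, 0.0]
ft_force: [0.7, -0.9, 0.8]
width: 87.8
grasp_force: 0.0
```

apply_moves --targets '[{"tx":0,"ty":0,"tz":0,"spin":0},{"tx":0,"ty":0,"tz":0,"spin":0},{"tx":0,"ty":0,"tz":0,"spin":0},{"tx":0,"ty":0,"tz":0,"spin":0},{"tx":0,"ty":0,"tz":0,"spin":0},{"tx":0,"ty":0,"tz":0,"spin":0},{"tx":0,"ty":0,"tz":0,"spin":0},{"tx":0,"ty":0,"tz":0,"spin":0}]' --gripper 1

```text
t: 26.65
ee_pos: [596.3, -40.1, 5.3]
orientation: [2.221, 2.221, 0.001]
ft_force: [1.5, 0.5, 1.3]
width: 66.7
grasp_force: 30.0
```

apply_moves --targets '[{"tx":0,"ty":0,"tz":0,"spin":0},{"tx":0,"ty":0,"tz":0.001,"spin":0},{"tx":0,"ty":0,"tz":0.004,"spin":0},{"tx":0,"ty":0,"tz":0.011,"spin":0},{"tx":0,"ty":0,"tz":0.025,"spin":0},{"tx":0,"ty":0,"tz":0.043,"spin":0},{"tx":0,"ty":0,"tz":0.057,"spin":0},{"tx":0,"ty":0,"tz":0.06,"spin":0}]'

```text
t: 27.45
ee_pos: [597.4, -40.2, 67.7]
orientation: [2.219, 2.219, 0.004]
ft_force: [0.3, 0.3, -4.0]
width: 66.9
grasp_force: 30.0
```

apply_moves --targets '[{"tx":-0.012,"ty":0.008,"tz":0.005,"spin":0},{"tx":-0.038,"ty":0.028,"tz":0.01,"spin":0},{"tx":-0.066,"ty":0.054,"tz":0.01,"spin":0},{"tx":-0.092,"ty":0.084,"tz":0.01,"spin":0},{"tx":-0.112,"ty":0.118,"tz":0.01,"spin":0},{"tx":-0.125,"ty":0.155,"tz":0.01,"spin":0},{"tx":-0.132,"ty":0.193,"tz":0.01,"spin":0},{"tx":-0.136,"ty":0.228,"tz":0.005,"spin":0}]'

```text
t: 28.25
ee_pos: [457.8, 189.4, 70.3]
orientation: [-2.221, -2.221, 0.001]
ft_force: [0.5, 0.1, -4.6]
width: 66.9
grasp_force: 30.0
```

apply_moves --targets '[{"tx":-0.001,"ty":0.025,"tz":0,"spin":0},{"tx":-0.0015,"ty":0.037,"tz":-0.008,"spin":0},{"tx":-0.0015,"ty":0.039,"tz":-0.02,"spin":0},{"tx":-0.0015,"ty":0.039,"tz":-0.033,"spin":0},{"tx":-0.0015,"ty":0.039,"tz":-0.04,"spin":0},{"tx":-0.0015,"ty":0.039,"tz":-0.042,"spin":0},{"tx":-0.0015,"ty":0.039,"tz":-0.042,"spin":0},{"tx":-0.0015,"ty":0.039,"tz":-0.042,"spin":0}]'

```text
t: 29.05
ee_pos: [458.8, 226.5, 28.3]
orientation: [2.222, 2.22, 0.0]
ft_force: [0.5, 1.3, -3.8]
width: 66.7
grasp_force: 30.0
```

Run:
```python
from h import *
s=ctrl.get_obs();print(s['t'],s['ee_pos'],s['width'],s['grasp_force'])
n='side';save(n,n+'a.png');e=s['ee_pos']
for z in(e[2]-5,0,7): print(z,(proj(n,[e[0],e[1],z])-[230,150])*5,(proj(n,[e[0],e[1]-20,z])-[230,150])*5)
b=cv2.imread('pics/sidea.png')[150:230,230:360]
cv2.imwrite('pics/ca.png',cv2.resize(b,None,fx=5,fy=5,interpolation=cv2.INTER_CUBIC))
```

```text
29.05 [458.8125946  226.51721941  28.28594987] 66.65298668299297 29.999213833361864
23.285949870901195 [222.13671918 156.45970156] [226.55821528 170.96081987]
0 [223.35558091 196.54674481] [227.75682538 211.5636309 ]
7 [222.99146101 184.57123528] [227.39879171 199.43527212]
```

View pics/ca.png

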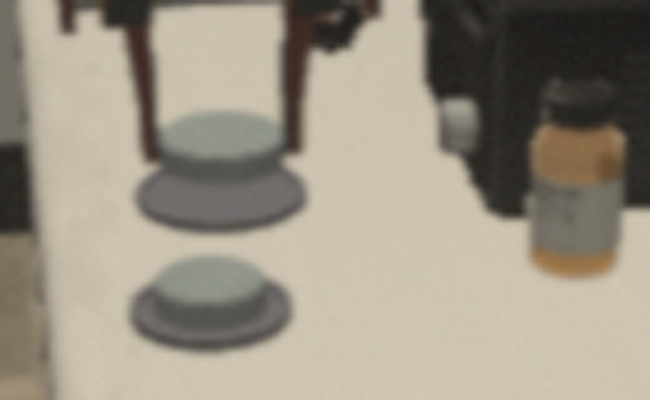

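Side crop: the largest blank is over its dish, centres at x = 221 for both, with the dish front edge at 231 against 230.5 predicted. Lower, release, and back away along −y at height.

apply_moves --targets '[{"tx":0,"ty":0,"tz":-0.003,"spin":0},{"tx":0,"ty":0,"tz":-0.008,"spin":0},{"tx":0,"ty":0,"tz":-0.012,"spin":0},{"tx":0,"ty":0,"tz":-0.015,"spin":0},{"tx":0,"ty":0,"tz":-0.017,"spin":0},{"tx":0,"ty":0,"tz":-0.018,"spin":0},{"tx":0,"ty":0,"tz":-0.018,"spin":0},{"tx":0,"ty":0,"tz":-0.018,"spin":0}]'

```text
t: 29.9
ee_pos: [458.6, 227.0, 10.2]
orientation: [2.221, 2.221, 0.0]
ft_force: [0.9, 0.8, -4.5]
width: 66.7
grasp_force: 30.0
```

apply_moves --targets '[{"tx":0,"ty":0,"tz":0,"spin":0},{"tx":0,"ty":0,"tz":0,"spin":0},{"tx":0,"ty":0,"tz":0,"spin":0},{"tx":0,"ty":0,"tz":0,"spin":0},{"tx":0,"ty":0,"tz":0,"spin":0},{"tx":0,"ty":0,"tz":0,"spin":0},{"tx":0,"ty":0,"tz":0,"spin":0},{"tx":0,"ty":0,"tz":0,"spin":0}]' --gripper -1

```text
t: 30.7
ee_pos: [458.5, 226.9, 10.2]
orientation: [-2.221, -2.221, 0.0]
ft_force: [0.6, 0.1, -0.3]
width: 87.9
grasp_force: 0.0
```

apply_moves --targets '[{"tx":0,"ty":0,"tz":0.004,"spin":0},{"tx":0,"ty":0,"tz":0.015,"spin":0},{"tx":0,"ty":0,"tz":0.035,"spin":0},{"tx":0,"ty":0,"tz":0.06,"spin":0},{"tx":0,"ty":-0.015,"tz":0.085,"spin":0},{"tx":0,"ty":-0.045,"tz":0.1,"spin":0},{"tx":0,"ty":-0.085,"tz":0.105,"spin":0},{"tx":0,"ty":-0.115,"tz":0.105,"spin":0}]'

```text
t: 31.5
ee_pos: [459.0, 110.7, 117.1]
orientation: [2.22, 2.221, 0.004]
ft_force: [0.8, 0.0, 0.6]
width: 88.0
grasp_force: 0.0
```

apply_moves --targets '[{"tx":0.01,"ty":-0.03,"tz":0,"spin":0},{"tx":0.02,"ty":-0.07,"tz":0,"spin":0},{"tx":0.02,"ty":-0.11,"tz":0,"spin":0},{"tx":0.02,"ty":-0.15,"tz":0,"spin":0},{"tx":0.02,"ty":-0.19,"tz":0,"spin":0},{"tx":0.02,"ty":-0.23,"tz":0,"spin":0},{"tx":0.02,"ty":-0.26,"tz":0,"spin":0},{"tx":0.02,"ty":-0.27,"tz":0,"spin":0}]'

```text
t: 32.3
ee_pos: [478.8, -160.6, 116.1]
orientation: [2.223, 2.217, 0.001]
ft_force: [0.3, 0.7, -0.1]
width: 87.8
grasp_force: 0.0
```

Run:
```python
from h import *
s=ctrl.get_obs();print(s['t'],s['ee_pos'],s['width'],s['grasp_force'])
for n in('top','side'): save(n,n+'b.png')
a=cv2.imread('pics/topb.png')[200:270,180:450];b=cv2.imread('pics/sideb.png')[160:330,230:400]
a=cv2.resize(a,None,fx=2.9,fy=2.9,interpolation=cv2.INTER_CUBIC);b=cv2.resize(b,(380,380))
cv2.imwrite('pics/cb.png',np.vstack([a,np.pad(b,((0,0),(0,a.shape[1]-380),(0,0)))]))
```

```text
32.3 [ 478.76830792 -160.60109335  116.13809522] 87.82630321761373 0.0
```

View pics/cb.png

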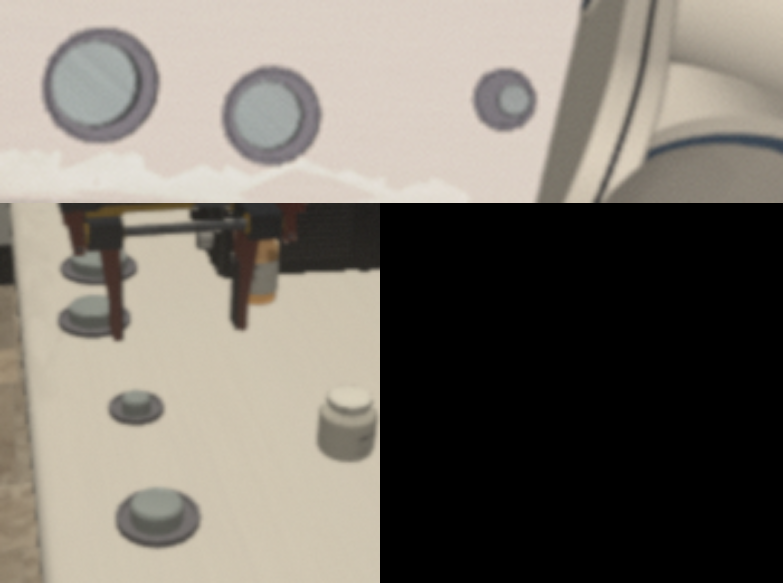

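The picture shows all four blanks flat in their dishes, with the jar and bottle standing. Handing in.

```bash
python3 -c "
from workcell import ctrl
print(ctrl.close_job())"
```

```text
the job is handed in; nothing more can be done
None
```

All four blanks look flat and released in their own dishes in the last pictures, bottle and jar untouched, and the job is handed in at about 32 s; the hand-in gave no verdict.

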